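# Tip the mould tray so the moulds slide to its lip end

## Robot

A 6-joint arm with a two-finger parallel gripper is mounted at the origin on the work surface. World frame = base frame: x ahead of the robot, y to its left, z up, the work surface at z = 0. Lengths are in m, angles in degrees, forces in N, time in s.
With the tool pointing down it reaches from about 0.375 to 0.9 m from the base axis. Payload 3.1 kg.
Tool frame: the origin (TCP) lies on the front face of the gripper's body, between the roots of the fingers; the fingertips stand 70 mm ahead of it and the grasp point (between the pads) lies 51 mm ahead of it (bot.tip_extent is the distance from the TCP to the fingertips, in m); z points along the fingers, x is the direction in which the jaws open and shut, and the axes are right-handed (so a half turn about z gives the same grasp; the last joint's range is limited). The gripper opens to 87 mm and grips with 3 to 60 N. Pads are 19 mm wide; open, the fingers measure 117 mm over their backs; the gripper's body (75 mm by 190 mm) begins 51 mm behind the grasp point.
Start: joints at [-77.034, 30.224, 82.088, -0, 67.689, -10.227], TCP at [0.246, -0.574, 0.292] pointing down, gripper open.
Joint ranges: [-176.69, 176.69], [-43.24, 126.21], [12.49, 139.97], [-82, 262], [0, 151.66], [-163.58, 163.58]. Speed limits (degrees/s): [159.86, 159.86, 180, 180, 180, 180].

## Interface

Orientations are given as a 3x3 rotation matrix whose columns are the frame's x, y, z axes.
In Python, from rig import bot, viewer, ticket gives the robot as it stands. The module is installed in compiled form; this text tells all that it offers.
- The arm moves only by the tool arm_command, never from a script. Its argument "targets" is a list of rows, each an object with "rot": the turn, a rotation vector about the tool's x, y, z in degrees, a list of three; "offset": the shift along the tool's x, y, z in cm, a list of three; "gripper": the closure, from 0 (fully open) to 1 (shut). A call has 1 to 8 rows; each row is the pose to reach, as a shift and turn from the pose commanded when the call began, along the tool's axes at that moment; what a row does not reach only later rows make up. A row lasts 1/10 s, in which the tool goes at most 50 mm and 8.59 degrees, less where a joint would pass 70% of its speed; a pose out of reach is approached as far as the arm can. A call with a gripper value outside its range is refused whole. The fingers move at their own pace and stop on an object; the grip force is fixed at half the most. Time passes only in rows, so rows that repeat a pose let the fingers close. It gives the time, the measured TCP pose, the force and the opening at its end, in the units of the state.
- bot.read_state(): the state, without advancing time (a new reading comes with each control period).
- viewer.capture(name): name is "side" or "top"; returns a dict with "frame" (480x640x3 uint8, red, green, blue), "fx", "fy", "cx", "cy" (pixels), "view" (4x4, takes a point from world to camera coordinates). Camera axes: x right, y down, z forward; pixel columns grow to the right and rows downward; lengths in m; the calibration is good to about 2 mm. A picture is of the moment at which its call begins. There is no depth.
- ticket.hand_in(): hands the job in, once; it reports no verdict.
The state is a dict: "time_s": time; "joint_positions": joint angles; "qvel": joint speeds; "tau": joint torques, N m; "position": TCP position; "tcp_rot": TCP orientation; "force": force on the tool from outside, world axes, zero at the start; "moment": the same for the moment, N m; "opening": opening from 0.0 (shut) to 1.0 (fully open).
Only numpy, scipy, OpenCV 4.12 (cv2) and the standard library are available. Lean on these libraries where they do the work, as an engineer would, in place of code of your own. Each camera call takes 0.05 s, during which the arm holds its last target. There are 200 camera calls.

## Task

Slide the wooden prop out from under the tipping tray and leave it standing on the table clear of the tray. Push the tray's lip down with the fingers until the tray rests on its stop and keep it pressed home there with about 13 N, never over 18 N, until all three moulds have slid against the lip end, then ease the sprung tray slowly back up to level without letting it snap. Do not touch the moulds, and leave the spare mould, scraper and brush where they are.

Things in the scene. Friction and masses are not known exactly. Their poses are not given: they have to be found in the camera images.
- stand: Grey steel stand of the tipping tray, fixed to the bench: base 240 x 150 x 8 mm, two cheek plates 118 mm tall. Origin: centre of its underside, on the table. x runs along the tray's hinge, y along the tray's length; lip and prop are on its -y side. The hinge axis is parallel to x, 110 mm above the origin. Place and yaw differ each time.
- tray (a joint): Hinge angle of the tray (rad): 0 = level, its upper stop, where a return spring holds it; grows as the lip goes down; 0.42 = fully tipped, on a rigid stop. The spring pushes back at the lip with 4 to 6 N at first and 5 to 10 N fully tipped, less once the moulds have slid; push beyond that bears on the stop. Over 18 N is forcing it. Let go when tipped, it snaps up.
- lip (a point): Middle of the top face of the tray's lip, a flat flange 30 mm wide (y), 190 mm long (x), 4 mm thick along the tray's -y end. Axes turn with the tray. Here the tray floor is at z = -0.030, the inner face of the lip end's wall at y = +0.017, the hinge at y = +0.163, z = -0.036. Level, this point is 146 mm above the table; fully tipped 76 mm, almost straight below.
- prop_grip (a point): Point to grip on the prop's grip post, on the post's axis, 70 mm above the table. The post stands at the prop's outer (-y) end, outside the tray: 36 mm wide (x), 34 mm deep (y), top 110 mm above the table. Axes as prop. Held weakly or near the top, the prop pitches head-up as it is dragged.
- prop_head (a point): Middle of the top of the prop's head post (50 mm in x, 35 mm in y, top 108 mm above the table), which starts under the lip end of the tray and keeps it from tipping, with only 4 mm free above it. It starts 126 to 139 mm from the hinge line; the lip's outer edge is 178 mm from it.
- prop: Loose wooden prop, 0.3 kg: foot 50 (x) x 140 (y) x 18 mm with two upright posts. Origin: centre of the foot's underside; z up, y from the grip post (at y = -0.053) to the head post (at y = +0.0525), roughly along the stand's y. It comes out along its -y. Slide it flat on the table: lifted while under the tray, it jams against it.
- mould0: Steel pudding mould upside down in the tray's -x lane (centre at x = -61 mm): a straight-sided round tin 48 mm across, 36 mm tall. Origin: centre of its underside, z up. Starts in the middle or far part of its lane; slides only when the tray is well tipped. Against the lip end, its origin is at y = +0.041 in the frame of lip.
- mould1: Steel pudding mould upside down in the tray's middle lane (centre at x = 0 mm): a straight-sided round tin 48 mm across, 36 mm tall. Origin: centre of its underside, z up. Starts in the middle or far part of its lane; slides only when the tray is well tipped. Against the lip end, its origin is at y = +0.041 in the frame of lip.
- mould2: Steel pudding mould upside down in the tray's +x lane (centre at x = 61 mm): a straight-sided round tin 48 mm across, 36 mm tall. Origin: centre of its underside, z up. Starts in the middle or far part of its lane; slides only when the tray is well tipped. Against the lip end, its origin is at y = +0.041 in the frame of lip.
- spare_mould: A fourth, like steel mould standing on the table beside the stand; not to be disturbed. Origin: at its underside.
- scraper: Steel bench scraper with a dark wooden grip, 110 x 120 x 20 mm, lying on the table beside the stand; not to be disturbed. Origin: at its underside.
- brush: Pastry brush lying near the prop; not to be disturbed. Origin: on its underside, x along its length.
- tray_floor (a point): Centre of the inner floor of the aluminium tray, 116 mm above the table when level (underside of the floor: 112 mm). Tray 300 mm long (y), 190 mm wide (x), walls 32 mm high; two 12 mm high rails divide it into three lanes along y. Axes turn with the tray. The far end has no lip.
Things that resemble listed ones, but are neither listed nor needed, are in the scene too. Several things look just like the prop: the one meant starts farthest to the robot's right.

How it is judged (in metres and radians):
On the way, in this order (a step that is already met when the one before it is completed fails the run):
1. the prop stands on the table, clear of the tray ((y of prop_head in the frame of stand below -0.2 m or x of prop_head in the frame of stand above 0.14 m or x of prop_head in the frame of stand below -0.14 m or y of prop_head in the frame of stand above 0.2 m) and angle between prop's own z axis and vertical below 0.1 rad and height (world z) of prop below 0.006 m), for 0.2 s.
2. the tray is held fully down on its stop with over 9 N of push, all three moulds against the lip end (value of joint tray above 0.412 rad and contact force between the fingers and stand above 9 N and y of each of mould0, mould1, mould2 in the frame of lip below 0.05 m and z of mould0 in the frame of lip between -0.04 and -0.022 m and z of mould1 in the frame of lip between -0.04 and -0.022 m and z of mould2 in the frame of lip between -0.04 and -0.022 m), for 0.5 s.
3. the tray is level again (value of joint tray below 0.02 rad), for 0.2 s.
At the end, for the whole second after the job is handed in: Tray level (under 0.02 rad); three moulds upright, at rest on its floor, within 9 mm of the end wall at the lip; prop upright, at rest on the table, the centre of its head post over 200 mm from the hinge line (or 140 mm to the side of the tray's middle) (all of step 1 and value of joint tray below 0.02 rad and linear speed of each of prop, mould0, mould1, mould2 below 0.02 m/s and y of each of mould0, mould1, mould2 in the frame of lip below 0.05 m and z of mould0 in the frame of lip between -0.04 and -0.022 m and z of mould1 in the frame of lip between -0.04 and -0.022 m and z of mould2 in the frame of lip between -0.04 and -0.022 m and angle between each of mould0, mould1, mould2's own z axis and vertical below 0.15 rad); the robot touches nothing.
It fails at once if the tray or its stand is forced: over 18 N from the robot (contact force between any of the fingers, the arm and stand above 18 N).
It fails at once if the prop is jammed up against the tray: over 20 N between them (contact force between prop and stand above 20 N).
It fails at once if the tray snaps back (rises faster than 1.5 rad/s) (velocity of joint tray below -1.5 rad/s).
It fails at once if the robot touches a mould (contact force between any of the fingers, the arm and mould0 above 0.3 N or contact force between any of the fingers, the arm and mould1 above 0.3 N or contact force between any of the fingers, the arm and mould2 above 0.3 N).
It fails at once if the spare mould, the scraper or the brush is moved over 15 mm (distance of any of spare_mould, scraper, brush from where it was at the start of the episode above 0.015 m).
It also fails if it takes over 51 s, if anything falls off the work surface, if the arm or the gripper's body presses on something with over 40 N, if the wrist force passes 120 N, or if a joint passes its speed limit or range.

## Working session

There is one attempt and no reset: what is moved stays moved. The work goes in short steps, Python scripts to look and compute and a tool call to move; the robot and the scene stay as the last step left them, time stands still between calls to the robot, and variables do not carry over. Pictures are saved under pics/ and viewed, about 8 in all and at most 12, crops included, and the job is handed in when it is done.

Besides the shell and the picture viewer there is one more tool, called after "Request:" as name(argument=value, ...) on one line, values as JSON. arm_command: Moves the arm, as the interface text tells. Its arguments: {"type":"object","properties":{"targets":{"type":"array"}},"required":["targets"]}

```bash
mkdir -p pics; cat > h.py <<'E'
import numpy as np, cv2
from rig import bot, viewer, ticket
def cap(n,save=None):
    c=viewer.capture(n)
    if save: cv2.imwrite(f'pics/{save}.png',c['frame'][:,:,::-1])
    return c
def ray(c,u,v):
    V=np.array(c['view']);R=V[:3,:3];o=-R.T@V[:3,3]
    d=R.T@np.array([(u-c['cx'])/c['fx'],(v-c['cy'])/c['fy'],1.]);return o,d
def onz(c,u,v,z):
    o,d=ray(c,u,v);return o+d*(z-o[2])/d[2]
def proj(c,p):
    V=np.array(c['view']);q=V[:3,:3]@np.array(p)+V[:3,3]
    return np.array([c['fx']*q[0]/q[2]+c['cx'],c['fy']*q[1]/q[2]+c['cy']])
E
python3 - <<'E'
from h import *
a=cap('top','top0');b=cap('side','side0')
np.set_printoptions(precision=3,suppress=True)
for c in(a,b):print(c['fx'],c['fy'],c['cx'],c['cy']);print(np.array(c['view']))
print(bot.read_state())
E
```

```text
502.122549421342 502.122549421342 328.4157648133843 239.06479017303613
[[-0.004 -1.     0.003  0.021]
 [-0.979  0.004 -0.202  0.579]
 [ 0.202 -0.003 -0.979  0.882]
 [ 0.     0.     0.     1.   ]]
476.50147036025623 476.50147036025623 320.6474929290954 240.26585125458047
[[ 0.435  0.9   -0.016 -0.264]
 [ 0.635 -0.32  -0.703 -0.271]
 [-0.638  0.296 -0.711  1.235]
 [ 0.     0.     0.     1.   ]]
{'time_s': 0.1, 'joint_positions': array([-77.034,  30.275,  82.147,  -0.   ,  67.689, -10.228]), 'qvel': array([ 0.099, -0.099, -0.136, -0.032,  0.029,  0.021]), 'tau': array([ -0.   , -44.099, -17.715,   0.063,   0.053,  -0.   ]), 'position': array([ 0.246, -0.574,  0.291]), 'tcp_rot': array([[ 0.394, -0.919, -0.   ],
       [-0.919, -0.394,  0.002],
       [-0.002, -0.   , -1.   ]]), 'force': array([0.287, 0.467, 0.344]), 'moment': array([ 0.001,  0.004, -0.008]), 'opening': 0.9998435143037704}
```

View pics/top0.png

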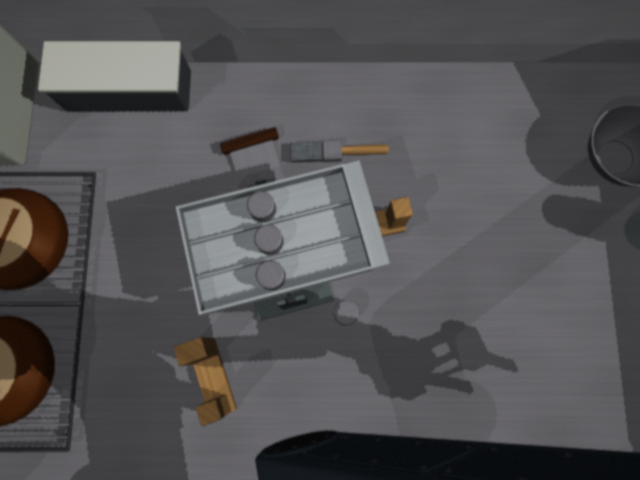

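View pics/side0.png

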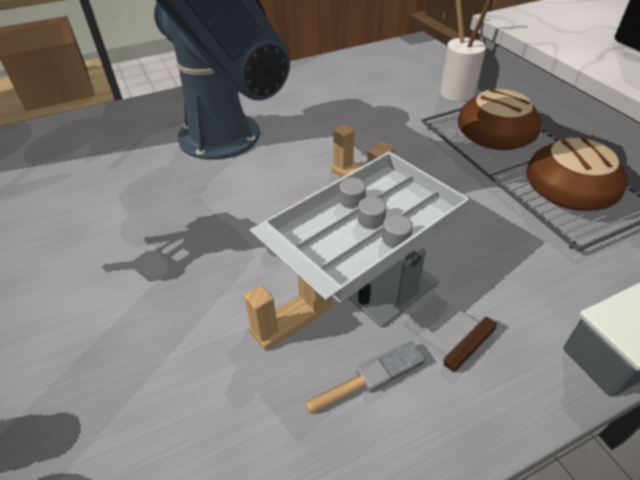

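The pictures show two things that could be the prop. One has its post at top (400,210) and side (260,315), with its head under the tray's lip. The other is a look-alike at top (205,380) and side (345,150). The task names the one farthest to the robot's right (image right in top), so I choose (400,210). The brush is at top (340,150), the scraper at (250,140) and the spare mould at (347,312).

```bash
python3 - <<'E'
from h import *
a=cv2.imread('pics/top0.png');b=cv2.imread('pics/side0.png')
A=cv2.resize(a[140:320,290:440],None,fx=3.3,fy=3.3,interpolation=cv2.INTER_CUBIC)
B=cv2.resize(b[240:420,230:360],None,fx=3.3,fy=3.3,interpolation=cv2.INTER_CUBIC)[:A.shape[0]]
print(A.shape,B.shape)
im=np.hstack([A[:,:],B[:,:305]]);im=im[:600,:800]
cv2.imwrite('pics/crop1.png',im)
for n,i,z in(('a',a,0),('b',b,0)):
    hsv=cv2.cvtColor(i,cv2.COLOR_BGR2HSV)
    m=cv2.inRange(hsv,(8,90,90),(25,255,255))
    for c in cv2.findContours(m,cv2.RETR_EXTERNAL,cv2.CHAIN_APPROX_SIMPLE)[0]:
        if cv2.contourArea(c)>80:print(n,cv2.contourArea(c),cv2.boundingRect(c),cv2.approxPolyDP(c,2.0,True).reshape(-1,2).tolist())
# tray
hsv=cv2.cvtColor(a,cv2.COLOR_BGR2HSV)
print(hsv[215,370],hsv[215,310],hsv[260,380],hsv[130,450])
E
```

```text
(594, 495, 3) (594, 429, 3)
a 313.5 (197, 402, 22, 24) [[214, 402], [197, 407], [202, 425], [218, 418]]
a 1070.5 (193, 357, 43, 55) [[194, 364], [204, 399], [210, 398], [214, 393], [225, 394], [230, 411], [234, 410], [235, 405], [226, 376], [217, 357]]
a 577.0 (0, 341, 15, 60) [[1, 341], [0, 400], [14, 380], [12, 357]]
a 466.0 (175, 338, 30, 28) [[200, 339], [175, 348], [180, 365], [204, 355]]
a 174.5 (376, 212, 30, 24) [[376, 213], [383, 235], [405, 229], [404, 226], [388, 229], [380, 225], [384, 218], [381, 213]]
a 1386.0 (0, 198, 33, 67) [[0, 198], [0, 237], [14, 208], [19, 212], [6, 235], [0, 264], [10, 261], [27, 248], [32, 235], [32, 223], [26, 209], [18, 202]]
a 318.0 (391, 197, 22, 22) [[407, 197], [391, 201], [396, 218], [411, 215]]
a 336.5 (342, 145, 47, 9) [[342, 147], [343, 153], [384, 153], [388, 150], [386, 145]]
b 684.0 (306, 376, 59, 36) [[363, 378], [358, 376], [308, 401], [306, 405], [309, 411], [317, 410], [362, 386]]
b 2876.0 (245, 278, 86, 71) [[330, 299], [324, 301], [299, 278], [300, 295], [274, 310], [271, 297], [260, 286], [245, 294], [251, 322], [250, 330], 
[... 555 characters left out ...]
1) [[344, 125], [334, 131], [332, 170], [340, 175], [359, 165], [351, 161], [353, 130]]
b 310.5 (460, 96, 23, 28) [[476, 96], [462, 108], [460, 113], [464, 123], [478, 119], [476, 113], [480, 107], [482, 109], [476, 103]]
b 4145.5 (0, 17, 113, 108) [[66, 17], [0, 28], [0, 39], [4, 39], [0, 43], [0, 55], [71, 43], [78, 61], [75, 63], [86, 95], [67, 102], [27, 110], [8, 76], [0, 79], [0, 124], [112, 99], [99, 60], [84, 62], [90, 78], [89, 85], [72, 44], [73, 38]]
b 462.5 (411, 0, 53, 42) [[462, 41], [460, 0], [455, 0], [457, 33], [427, 17], [423, 11], [411, 14], [451, 37], [459, 36]]
b 138.5 (0, 0, 53, 8) [[0, 2], [9, 1], [8, 7], [52, 0]]
[101  13 155] [101  14 150] [100  15 158] [135  10 105]
```

View pics/crop1.png

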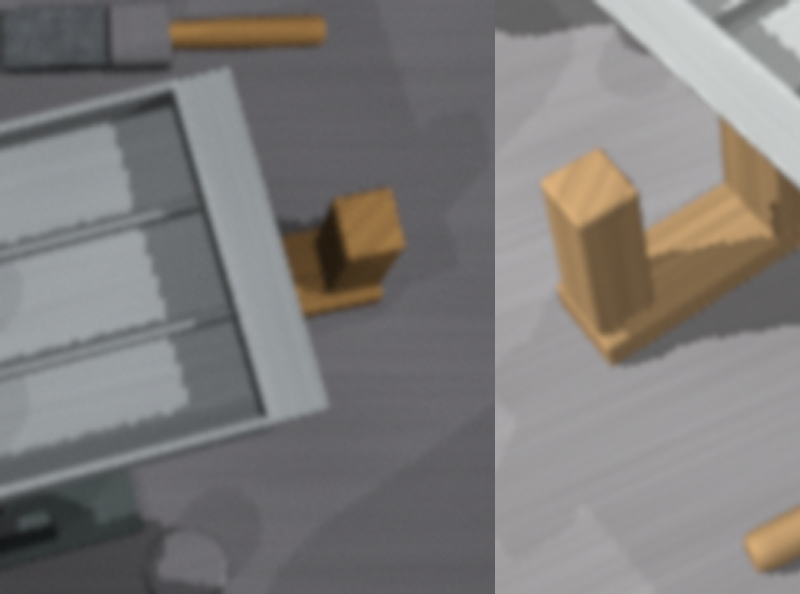

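The crop confirms the choice: the post's top face is at top (391–412, 197–218), its foot runs under the lip, and the gap to the lip is open. Next I locate the tray and the prop axes.

```bash
python3 - <<'E'
from h import *
np.set_printoptions(precision=4,suppress=True)
c=cap('top');s=cap('side')
k=lambda u,v:(290+(u+.5)/3.3-.5,140+(v+.5)/3.3-.5)
l1=onz(c,*k(232,68),.146);l2=onz(c,*k(328,406),.146)
f1=onz(c,177,207,.148);f2=onz(c,200,312.5,.148)
print('lip',l1,l2,np.linalg.norm(l1-l2),'far',f1,f2,np.linalg.norm(f1-f2),'len',np.linalg.norm(l1-f1),np.linalg.norm(l2-f2))
# y axis stand: from lip to far ; 
ym=((f1+f2)-(l1+l2))/2; yaw=np.arctan2(ym[1],ym[0]); xm=l1-l2 
print('angle y axis',np.degrees(yaw),'x line',np.degrees(np.arctan2(xm[1],xm[0])))
P=[onz(c,*k(*p),.110) for p in((334,200),(391,188),(406,240),(345,262))]
print('post',np.array(P),np.mean(P,0),[np.linalg.norm(P[i]-P[(i+1)%4]) for i in range(4)])
Q=[onz(s,u,v,.110) for u,v in((245,294),(261,285.5),(273,298),(257,309))]
print('post side',np.array(Q),np.mean(Q,0))
# foot edge: crop points bottom edge (302,315)-(383,297) z=.018
e=[onz(c,*k(*p),.018) for p in((302,312),(381,291))];print('foot edge',e,np.degrees(np.arctan2(*(e[0]-e[1])[1::-1])))
# side foot edge bottom z=0: (262,348)? to (328,311)
e=[onz(s,u,v,.0) for u,v in((266,349),(328,311))];print('foot edge side',e,np.degrees(np.arctan2(*(e[1]-e[0])[1::-1])))
lp=[onz(s,u,v,.146) for u,v in((252,229),(333,299))];print('lip side',lp)
for n,p in(('brush tip',onz(c,388,150,.005)),('spare',onz(c,347,305,.036))):print(n,p)
E
```

```text
lip [ 0.7017 -0.0367  0.146 ] [ 0.5197 -0.0826  0.146 ] 0.18767337426651517 far [0.6173 0.2787 0.148 ] [0.4378 0.2308 0.148 ] 0.1858454366228104 len 0.32651939694782645 0.32389213959700835
angle y axis 104.8124098786498 x line 14.14949030385175
post [[ 0.639  -0.0936  0.11  ]
 [ 0.6457 -0.125   0.11  ]
 [ 0.6163 -0.132   0.11  ]
 [ 0.6042 -0.0985  0.11  ]] [ 0.6263 -0.1123  0.11  ] [np.float64(0.03206773422386259), np.float64(0.030207356276244622), np.float64(0.03565244944958403), np.float64(0.03519524715000487)]
post side [[ 0.6125 -0.1288  0.11  ]
 [ 0.6077 -0.101   0.11  ]
 [ 0.6387 -0.0933  0.11  ]
 [ 0.6472 -0.1223  0.11  ]] [ 0.6265 -0.1114  0.11  ]
foot edge [array([ 0.5965, -0.0848,  0.018 ]), array([ 0.6091, -0.1322,  0.018 ])] 104.91904172095254
foot edge side [array([ 0.6482, -0.1199,  0.    ]), array([0.625 , 0.0058, 0.    ])] 100.4878093346148
lip side [array([ 0.5193, -0.0791,  0.146 ]), array([ 0.7057, -0.0256,  0.146 ])]
brush tip [ 0.7767 -0.1048  0.005 ]
spare [ 0.4573 -0.0154  0.036 ]
```

```bash
cat >> h.py <<'E'
from scipy.spatial.transform import Rotation as Ro
def plan(p,yaw):
    "offset (cm) and rot (deg) in tool axes to put the TCP at p, pointing down, tool x at yaw"
    s=bot.read_state();R=np.array(s['tcp_rot']);y=np.radians(yaw)
    T=np.array([[np.cos(y),np.sin(y),0],[np.sin(y),-np.cos(y),0],[0,0,-1]])
    print('t',s['time_s'],'off',np.round(R.T@(np.array(p)-s['position'])*100,2),'rot',np.round(Ro.from_matrix(R.T@T).as_rotvec(degrees=True),1))
E
python3 -c "
from h import *
plan([.6264,-.112,.25],12.5)"
```

```text
t 0.2 off [-27.49 -53.15   4.21] rot [ -0.1   0.1 -79.3]
```

Request:
arm_command(targets=[{"rot":[0,0,-8],"offset":[-3.2,-3.8,0],"gripper":0},{"rot":[0,0,-16],"offset":[-6,-8,0],"gripper":0},{"rot":[0,0,-24],"offset":[-9,-13,0],"gripper":0},{"rot":[0,0,-32],"offset":[-11,-17.5,0],"gripper":0},{"rot":[0,0,-40],"offset":[-13.5,-22,0],"gripper":0},{"rot":[0,0,-48],"offset":[-16,-27,0.5],"gripper":0},{"rot":[0,0,-56],"offset":[-19,-31.5,1],"gripper":0},{"rot":[0,0,-60],"offset":[-21,-36,1.5],"gripper":0}])

```text
time_s: 1.0
position: [0.4826, -0.252, 0.279]
tcp_rot: [[0.993, -0.115, -0.0], [-0.115, -0.993, 0.0], [-0.0, -0.0, -1.0]]
force: [1.3, 0.3, 0.4]
opening: 1.001
```

```bash
python3 -c "
from h import *
plan([.6264,-.112,.25],12.5)"
```

```text
t 1.0 off [ 12.68 -15.56   2.9 ] rot [ -0.    0.  -19.1]
```

Request:
arm_command(targets=[{"rot":[0,0,-6],"offset":[3,-3.6,0.5],"gripper":0},{"rot":[0,0,-13],"offset":[6,-7.4,1],"gripper":0},{"rot":[0,0,-19],"offset":[9.5,-11.6,1.5],"gripper":0},{"rot":[0,0,-19],"offset":[12,-14.8,2.2],"gripper":0},{"rot":[0,0,-19],"offset":[12.7,-15.6,2.9],"gripper":0},{"rot":[0,0,-19],"offset":[12.7,-15.6,2.9],"gripper":0}])

```text
time_s: 1.6
position: [0.6268, -0.1125, 0.2485]
tcp_rot: [[0.977, 0.214, -0.003], [0.214, -0.977, 0.001], [-0.002, -0.001, -1.0]]
force: [-0.8, -0.3, -1.1]
opening: 1.003
```

```bash
python3 - <<'E'
from h import *
plan([.6264,-.112,.121],12.5)
s=bot.read_state();p=np.array(s['position']);R=np.array(s['tcp_rot'])
c=cap('side');f=c['frame'][:,:,::-1].copy()
for z in(.07,.11):
    u=proj(c,[.6264,-.112,z]);cv2.circle(f,tuple(np.int32(u)),1,(0,0,255),-1)
u=proj(c,p+R@[0,0,.07]);cv2.circle(f,tuple(np.int32(u)),1,(0,255,0),-1)
cv2.imwrite('pics/s2.png',cv2.resize(f[150:400,150:400],None,fx=2.4,fy=2.4));print(s)
E
```

```text
t 1.6 off [ 0.   -0.04 12.75] rot [-0.1  0.1 -0.1]
{'time_s': 1.6, 'joint_positions': array([-2.02077091e+01,  3.39794311e+01,  8.26399761e+01, -1.22221792e-02,
        6.35325258e+01, -3.25805918e+01]), 'qvel': array([-2.946151  , -1.75361835,  1.55093802, -1.27324953,  0.8848755 ,
       -0.69722552]), 'tau': array([  1.33595444, -45.6415844 , -17.32241392,   0.20324437,
        -0.0752234 ,   0.07142791]), 'position': array([ 0.62679088, -0.11247729,  0.24851939]), 'tcp_rot': array([[ 9.76750385e-01,  2.14364550e-01, -2.55445901e-03],
       [ 2.14367029e-01, -9.76752903e-01,  7.36764062e-04],
       [-2.33713916e-03, -1.26722637e-03, -9.99996466e-01]]), 'force': array([-0.8255593 , -0.30490552, -1.11531529]), 'moment': array([-0.04684711, -0.10385046, -0.02125011]), 'opening': 1.0034156227895774}
```

View pics/s2.png

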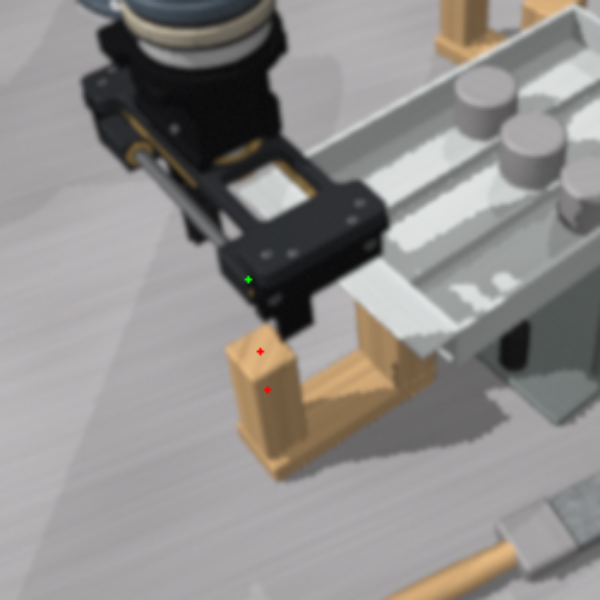

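The picture shows the gripper above the post with its long side parallel to the lip. The post's top is at crop (262,352), matching the projected point. Next I descend and close.

Request:
arm_command(targets=[{"rot":[0,0,0],"offset":[0,0,3.5],"gripper":0},{"rot":[0,0,0],"offset":[0,0,7],"gripper":0},{"rot":[0,0,0],"offset":[0,0,10],"gripper":0},{"rot":[0,0,0],"offset":[0,0,12],"gripper":0},{"rot":[0,0,0],"offset":[0,0,12.8],"gripper":0},{"rot":[0,0,0],"offset":[0,0,12.8],"gripper":0}])

```text
time_s: 2.25
position: [0.6254, -0.1156, 0.1215]
tcp_rot: [[0.978, 0.209, -0.002], [0.209, -0.978, 0.001], [-0.002, -0.001, -1.0]]
force: [-0.7, -0.6, 0.1]
opening: 1.0
```

Request:
arm_command(targets=[{"rot":[0,0,0],"offset":[0,0,0],"gripper":0.4},{"rot":[0,0,0],"offset":[0,0,0],"gripper":0.5},{"rot":[0,0,0],"offset":[0,0,0],"gripper":0.6},{"rot":[0,0,0],"offset":[0,0,0],"gripper":0.8},{"rot":[0,0,0],"offset":[0,0,0],"gripper":1},{"rot":[0,0,0],"offset":[0,0,0],"gripper":1},{"rot":[0,0,0],"offset":[0,0,0],"gripper":1}])

```text
time_s: 2.95
position: [0.6266, -0.1142, 0.1221]
tcp_rot: [[0.977, 0.211, -0.0], [0.211, -0.977, -0.0], [-0.0, 0.0, -1.0]]
force: [-1.8, -0.7, 0.9]
opening: 0.449
```

Request:
arm_command(targets=[{"rot":[0,0,0],"offset":[0,0,0],"gripper":1},{"rot":[0,0,0],"offset":[0,0.1,0],"gripper":1},{"rot":[0,0,0],"offset":[0,0.3,0],"gripper":1},{"rot":[0,0,0],"offset":[0,0.7,0],"gripper":1},{"rot":[0,0,0],"offset":[0,1.2,0],"gripper":1},{"rot":[0,0,0],"offset":[0,1.7,0],"gripper":1},{"rot":[0,0,0],"offset":[0,2.0,0],"gripper":1},{"rot":[0,0,0],"offset":[0,2.0,0],"gripper":1}])

```text
time_s: 3.75
position: [0.6311, -0.135, 0.1221]
tcp_rot: [[0.978, 0.211, 0.001], [0.211, -0.978, -0.001], [0.0, 0.001, -1.0]]
force: [-0.2, 0.1, 0.2]
opening: 0.411
```

```bash
python3 - <<'E'
from h import *
c=cap('side');f=c['frame'][:,:,::-1]
cv2.imwrite('pics/s3.png',cv2.resize(f[170:370,200:400],None,fx=3,fy=3));s=bot.read_state();print(s['position'],s['force'],s['moment'])
E
```

```text
[ 0.6311559  -0.13489329  0.12214408] [ 0.40077803 -0.78451585  0.79772847] [-0.00775736  0.04533878  0.04237082]
```

View pics/s3.png

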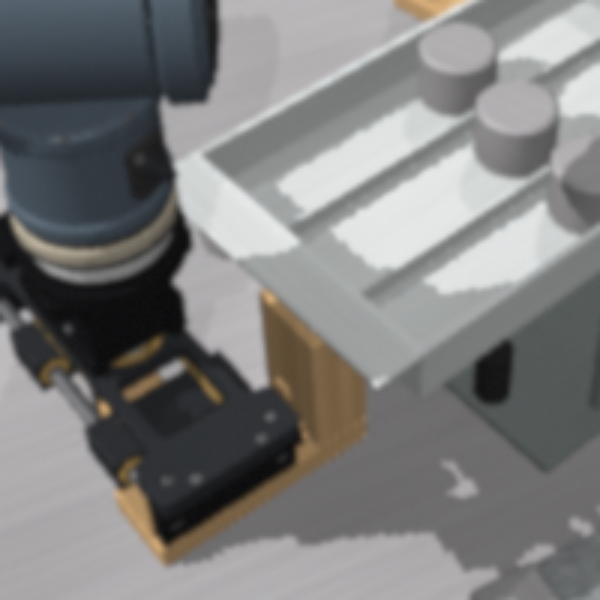

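The prop slides flat and follows the grip. The head post is emerging at crop (315,370), and the opening of about 36 mm matches the post. I drag on.

Request:
arm_command(targets=[{"rot":[0,0,0],"offset":[0,0.5,0],"gripper":1},{"rot":[0,0,0],"offset":[0,1.3,0],"gripper":1},{"rot":[0,0,0],"offset":[0,2.3,0],"gripper":1},{"rot":[0,0,0],"offset":[0,3.3,0],"gripper":1},{"rot":[0,0,0],"offset":[0,4.3,0],"gripper":1},{"rot":[0,0,0],"offset":[0,5.3,0],"gripper":1},{"rot":[0,0,0],"offset":[0,6.3,0],"gripper":1},{"rot":[0,0,0],"offset":[0,7.3,0],"gripper":1}])

```text
time_s: 4.6
position: [0.6464, -0.2061, 0.1221]
tcp_rot: [[0.977, 0.211, -0.0], [0.211, -0.977, 0.0], [-0.0, -0.0, -1.0]]
force: [0.3, 2.7, 0.6]
opening: 0.413
```

Request:
arm_command(targets=[{"rot":[0,0,0],"offset":[0,1.0,0],"gripper":1},{"rot":[0,0,0],"offset":[0,2.0,0],"gripper":1},{"rot":[0,0,0],"offset":[0,3.0,0],"gripper":1},{"rot":[0,0,0],"offset":[0,3.7,0],"gripper":1},{"rot":[0,0,0],"offset":[0,4.0,0],"gripper":1},{"rot":[0,0,0],"offset":[0,4.0,0],"gripper":1},{"rot":[0,0,0],"offset":[0,4.0,0],"gripper":0.4},{"rot":[0,0,0],"offset":[0,4.0,0],"gripper":0.3}])

```text
time_s: 5.4
position: [0.6548, -0.2443, 0.1222]
tcp_rot: [[0.977, 0.212, 0.0], [0.212, -0.977, -0.001], [0.0, 0.001, -1.0]]
force: [-0.1, 1.0, 0.6]
opening: 0.518
```

Request:
arm_command(targets=[{"rot":[0,0,0],"offset":[0,0,0],"gripper":0},{"rot":[0,0,0],"offset":[0,0,0],"gripper":0},{"rot":[0,0,0],"offset":[0,0,0],"gripper":0},{"rot":[0,0,0],"offset":[0,0,-1],"gripper":0},{"rot":[0,0,0],"offset":[0,0,-3],"gripper":0},{"rot":[0,0,0],"offset":[0,0,-7],"gripper":0},{"rot":[0,0,0],"offset":[0,0,-11],"gripper":0},{"rot":[0,0,0],"offset":[0,0,-12],"gripper":0}])

```text
time_s: 6.2
position: [0.6571, -0.2455, 0.2488]
tcp_rot: [[0.977, 0.211, 0.01], [0.211, -0.977, -0.005], [0.008, 0.007, -1.0]]
force: [1.0, -1.1, 0.5]
opening: 0.995
```

```bash
python3 - <<'E'
from h import *
c=cap('side');f=c['frame'][:,:,::-1];t=cap('top')['frame'][:,:,::-1]
cv2.imwrite('pics/s4.png',np.hstack([cv2.resize(f[170:370,180:380],None,fx=2,fy=2),cv2.resize(t[120:320,290:490],None,fx=2,fy=2)]))
plan([.6068,-.0386,.24],14.5)
s=bot.read_state();print(s['position'],s['force'],s['moment'])
E
```

```text
t 6.3 off [ -0.44 -21.2    0.47] rot [ 0.2 -0.3 -2.3]
[ 0.65583957 -0.24482501  0.24564345] [ 0.32702692  0.33264129 -0.64636032] [ 0.00707608 -0.14961361  0.02338697]
```

View pics/s4.png

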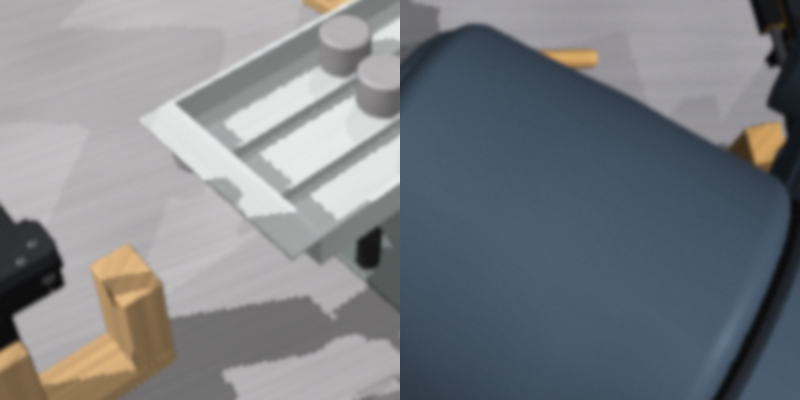

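The prop now stands clear and upright, with its head post at side crop (130,290) well outside the lip. I go above the lip with the fingers shut.

Request:
arm_command(targets=[{"rot":[0,0,0],"offset":[0,-2,0],"gripper":1},{"rot":[0,0,-2],"offset":[-0.1,-6,0],"gripper":1},{"rot":[0,0,-2],"offset":[-0.3,-10,0],"gripper":1},{"rot":[0,0,-2],"offset":[-0.4,-14,0],"gripper":1},{"rot":[0,0,-2],"offset":[-0.4,-18,0],"gripper":1},{"rot":[0,0,-2],"offset":[-0.4,-20,0],"gripper":1},{"rot":[0,0,-2],"offset":[-0.4,-20.3,0],"gripper":1},{"rot":[0,0,-2],"offset":[-0.4,-20.3,0],"gripper":1}])

```text
time_s: 7.1
position: [0.6081, -0.047, 0.2416]
tcp_rot: [[0.969, 0.246, -0.0], [0.246, -0.969, -0.001], [-0.001, 0.001, -1.0]]
force: [0.5, -0.9, 0.1]
opening: 0.356
```

Request:
arm_command(targets=[{"rot":[0,0,0],"offset":[0,0,1],"gripper":1},{"rot":[0,0,0],"offset":[0,0,2],"gripper":1},{"rot":[0,0,0],"offset":[0,0,2],"gripper":1},{"rot":[0,0,0],"offset":[0,0,2],"gripper":1}])

```text
time_s: 7.5
position: [0.6077, -0.0476, 0.2212]
tcp_rot: [[0.97, 0.244, -0.001], [0.244, -0.97, 0.0], [-0.001, -0.001, -1.0]]
force: [1.6, -0.3, -0.2]
opening: 0.033
```

```bash
python3 - <<'E'
from h import *
s=bot.read_state();p=np.array(s['position']);R=np.array(s['tcp_rot'])
c=cap('side');f=c['frame'][:,:,::-1]
F=cv2.resize(f[180:340,220:380],None,fx=3.75,fy=3.75,interpolation=cv2.INTER_CUBIC)
def mk(q,col):
    u=(proj(c,q)-[220,180]+.5)*3.75;cv2.circle(F,tuple(np.int32(u)),3,col,-1)
mk(p+R@[0,0,.07],(0,255,0)); mk([p[0],p[1],.146],(0,0,255)); mk([.608,-.0465,.146],(255,0,0))
cv2.imwrite('pics/s5.png',F)
plan([.608,-.0465,.22],14.5);print(p,s['force'],s['opening'])
E
```

```text
t 7.55 off [ 0.02 -0.09  0.17] rot [-0.   0.  -0.4]
[ 0.60774911 -0.04755893  0.22117655] [ 1.57679861 -0.2547552  -0.23086595] 0.03295524615713477
```

View pics/s5.png

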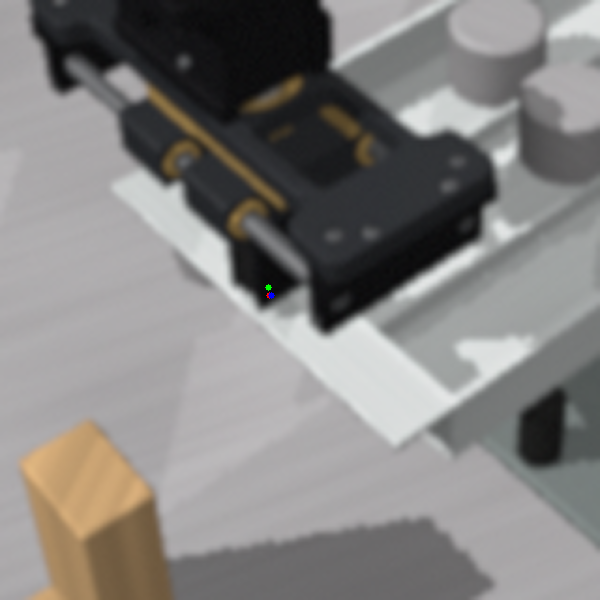

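The tip is about 5 mm above the lip, 11 mm in from the outer edge and centred, with the lip line running from crop (112,185) to (398,445). Now I press down gently.

Request:
arm_command(targets=[{"rot":[0,0,0],"offset":[0,0,0.3],"gripper":1},{"rot":[0,0,0],"offset":[0,0,0.4],"gripper":1},{"rot":[0,0,0],"offset":[0,0,0.5],"gripper":1},{"rot":[0,0,0],"offset":[0,0,0.6],"gripper":1},{"rot":[0,0,0],"offset":[0,0,0.7],"gripper":1},{"rot":[0,0,0],"offset":[0,0,0.8],"gripper":1},{"rot":[0,0,0],"offset":[0,0,0.8],"gripper":1}])

```text
time_s: 8.25
position: [0.608, -0.0469, 0.2145]
tcp_rot: [[0.969, 0.245, 0.001], [0.245, -0.969, -0.001], [0.0, 0.001, -1.0]]
force: [-0.8, -1.1, 4.1]
opening: 0.004
```

Request:
arm_command(targets=[{"rot":[0,0,0],"offset":[0,0,0.2],"gripper":1},{"rot":[0,0,0],"offset":[0,0,0.4],"gripper":1},{"rot":[0,0,0],"offset":[0,0,0.6],"gripper":1},{"rot":[0,0,0],"offset":[0,0,0.8],"gripper":1},{"rot":[0,0,0],"offset":[0,0,1.0],"gripper":1},{"rot":[0,0,0],"offset":[0,0,1.2],"gripper":1},{"rot":[0,0,0],"offset":[0,0,1.2],"gripper":1}])

```text
time_s: 8.95
position: [0.6086, -0.047, 0.2021]
tcp_rot: [[0.97, 0.245, 0.002], [0.245, -0.97, -0.0], [0.002, 0.001, -1.0]]
force: [0.6, -4.6, 4.5]
opening: 0.005
```

Request:
arm_command(targets=[{"rot":[0,0,0],"offset":[0,0.15,0.1],"gripper":1},{"rot":[0,0,0],"offset":[0,0.25,0.3],"gripper":1},{"rot":[0,0,0],"offset":[0,0.28,0.6],"gripper":1},{"rot":[0,0,0],"offset":[0,0.3,0.9],"gripper":1},{"rot":[0,0,0],"offset":[0,0.32,1.2],"gripper":1},{"rot":[0,0,0],"offset":[0,0.34,1.5],"gripper":1},{"rot":[0,0,0],"offset":[0,0.35,1.8],"gripper":1},{"rot":[0,0,0],"offset":[0,0.35,1.8],"gripper":1}])

```text
time_s: 9.75
position: [0.6086, -0.0498, 0.1836]
tcp_rot: [[0.969, 0.245, -0.001], [0.245, -0.969, 0.001], [-0.001, -0.001, -1.0]]
force: [1.5, 2.9, 4.6]
opening: 0.002
```

Request:
arm_command(targets=[{"rot":[0,0,0],"offset":[0,0.02,0.3],"gripper":1},{"rot":[0,0,0],"offset":[0,0.03,0.6],"gripper":1},{"rot":[0,0,0],"offset":[0,0.03,0.9],"gripper":1},{"rot":[0,0,0],"offset":[0,0.02,1.2],"gripper":1},{"rot":[0,0,0],"offset":[0,0,1.5],"gripper":1},{"rot":[0,0,0],"offset":[0,0,1.5],"gripper":1}])

```text
time_s: 10.35
position: [0.6085, -0.0499, 0.1689]
tcp_rot: [[0.969, 0.245, -0.001], [0.245, -0.969, 0.0], [-0.001, -0.001, -1.0]]
force: [1.1, 3.1, 5.2]
opening: 0.005
```

Request:
arm_command(targets=[{"rot":[0,0,0],"offset":[0,-0.1,0.2],"gripper":1},{"rot":[0,0,0],"offset":[0,-0.16,0.5],"gripper":1},{"rot":[0,0,0],"offset":[0,-0.2,0.8],"gripper":1},{"rot":[0,0,0],"offset":[0,-0.24,1.1],"gripper":1},{"rot":[0,0,0],"offset":[0,-0.27,1.3],"gripper":1},{"rot":[0,0,0],"offset":[0,-0.3,1.5],"gripper":1},{"rot":[0,0,0],"offset":[0,-0.3,1.5],"gripper":1}])

```text
time_s: 11.05
position: [0.608, -0.0479, 0.1542]
tcp_rot: [[0.969, 0.246, -0.0], [0.246, -0.969, -0.001], [-0.001, 0.001, -1.0]]
force: [1.5, -1.0, 5.5]
opening: 0.008
```

Request:
arm_command(targets=[{"rot":[0,0,0],"offset":[0,-0.02,0.1],"gripper":1},{"rot":[0,0,0],"offset":[0,-0.04,0.2],"gripper":1},{"rot":[0,0,0],"offset":[0,-0.04,0.2],"gripper":1}])

```text
time_s: 11.35
position: [0.6079, -0.0476, 0.1522]
tcp_rot: [[0.969, 0.246, -0.0], [0.246, -0.969, -0.002], [-0.001, 0.001, -1.0]]
force: [1.1, 0.0, 4.8]
opening: 0.005
```

Request:
arm_command(targets=[{"rot":[0,0,0],"offset":[0,-0.02,0.1],"gripper":1},{"rot":[0,0,0],"offset":[0,-0.02,0.1],"gripper":1}])

```text
time_s: 11.55
position: [0.6078, -0.0474, 0.1512]
tcp_rot: [[0.969, 0.246, -0.0], [0.246, -0.969, -0.002], [-0.001, 0.001, -1.0]]
force: [1.2, -0.3, 6.1]
opening: 0.004
```

Request:
arm_command(targets=[{"rot":[0,0,0],"offset":[0,-0.02,0.1],"gripper":1},{"rot":[0,0,0],"offset":[0,-0.02,0.1],"gripper":1}])

```text
time_s: 11.75
position: [0.6078, -0.0473, 0.1502]
tcp_rot: [[0.969, 0.246, -0.0], [0.246, -0.969, -0.002], [-0.001, 0.002, -1.0]]
force: [1.9, 0.2, 5.5]
opening: 0.004
```

Request:
arm_command(targets=[{"rot":[0,0,0],"offset":[0,-0.01,0.05],"gripper":1},{"rot":[0,0,0],"offset":[0,-0.01,0.05],"gripper":1}])

```text
time_s: 11.95
position: [0.6078, -0.0472, 0.1498]
tcp_rot: [[0.969, 0.246, -0.0], [0.246, -0.969, -0.002], [-0.001, 0.002, -1.0]]
force: [0.9, -0.1, 5.6]
opening: 0.002
```

Request:
arm_command(targets=[{"rot":[0,0,0],"offset":[0,-0.01,0.05],"gripper":1},{"rot":[0,0,0],"offset":[0,-0.01,0.05],"gripper":1}])

```text
time_s: 12.15
position: [0.6078, -0.0471, 0.1493]
tcp_rot: [[0.969, 0.246, -0.0], [0.246, -0.969, -0.002], [-0.0, 0.002, -1.0]]
force: [0.8, -0.8, 5.9]
opening: 0.005
```

Request:
arm_command(targets=[{"rot":[0,0,0],"offset":[0,-0.01,0.05],"gripper":1},{"rot":[0,0,0],"offset":[0,-0.01,0.05],"gripper":1}])

```text
time_s: 12.35
position: [0.6078, -0.0471, 0.1492]
tcp_rot: [[0.969, 0.246, 0.0], [0.246, -0.969, -0.002], [-0.0, 0.002, -1.0]]
force: [-0.3, -0.7, 7.5]
opening: 0.003
```

Request:
arm_command(targets=[{"rot":[0,0,0],"offset":[0,-0.01,0.05],"gripper":1},{"rot":[0,0,0],"offset":[0,-0.01,0.05],"gripper":1}])

```text
time_s: 12.55
position: [0.6078, -0.047, 0.1491]
tcp_rot: [[0.969, 0.246, 0.0], [0.246, -0.969, -0.002], [-0.0, 0.002, -1.0]]
force: [-0.4, -0.8, 8.9]
opening: 0.004
```

Request:
arm_command(targets=[{"rot":[0,0,0],"offset":[0,-0.01,0.05],"gripper":1},{"rot":[0,0,0],"offset":[0,-0.01,0.05],"gripper":1}])

```text
time_s: 12.75
position: [0.6078, -0.047, 0.1489]
tcp_rot: [[0.969, 0.246, 0.0], [0.246, -0.969, -0.002], [-0.0, 0.002, -1.0]]
force: [-0.6, -0.5, 10.9]
opening: 0.004
```

Request:
arm_command(targets=[{"rot":[0,0,0],"offset":[0,-0.01,0.05],"gripper":1},{"rot":[0,0,0],"offset":[0,-0.01,0.05],"gripper":1}])

```text
time_s: 12.95
position: [0.6078, -0.047, 0.1488]
tcp_rot: [[0.969, 0.246, 0.001], [0.246, -0.969, -0.002], [-0.0, 0.002, -1.0]]
force: [-0.6, -0.6, 13.9]
opening: 0.007
```

On the stop, at about 13–14 N. I hold and look at the moulds.

Request:
arm_command(targets=[{"rot":[0,0,0],"offset":[0,0,0],"gripper":1},{"rot":[0,0,0],"offset":[0,0,0],"gripper":1},{"rot":[0,0,0],"offset":[0,0,0],"gripper":1},{"rot":[0,0,0],"offset":[0,0,0],"gripper":1}])

```text
time_s: 13.35
position: [0.6078, -0.0469, 0.1487]
tcp_rot: [[0.969, 0.246, 0.001], [0.246, -0.969, -0.002], [0.0, 0.002, -1.0]]
force: [-1.5, -1.2, 12.6]
opening: 0.007
```

```bash
python3 - <<'E'
from h import *
F=[]
for i in range(3):
    c=cap('side');F.append(bot.read_state()['force'])
print(np.round(F,1));f=c['frame'][:,:,::-1];t=cap('top')['frame'][:,:,::-1]
cv2.imwrite('pics/s6.png',np.hstack([cv2.resize(f[140:340,220:480],None,fx=2,fy=2),cv2.resize(t[140:340,180:320],None,fx=2,fy=2)]))
E
```

```text
[[-1.2 -0.9 13.7]
 [-0.4 -0.9 13.9]
 [-0.9 -0.9 12.3]]
```

View pics/s6.png

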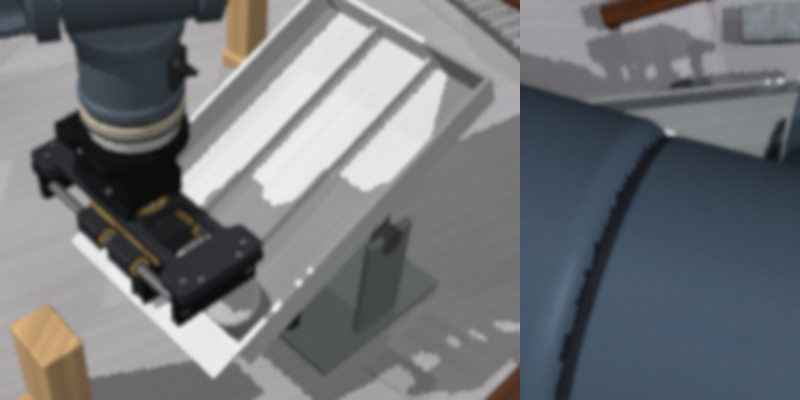

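The right mould is against the lip end at crop (240,300). The visible upper lanes are empty, and the other two moulds are hidden behind the gripper near the lip. I hold a while longer so everything settles.

Request:
arm_command(targets=[{"rot":[0,0,0],"offset":[0,0,0],"gripper":1},{"rot":[0,0,0],"offset":[0,0,0],"gripper":1},{"rot":[0,0,0],"offset":[0,0,0],"gripper":1},{"rot":[0,0,0],"offset":[0,0,0],"gripper":1},{"rot":[0,0,0],"offset":[0,0,0],"gripper":1},{"rot":[0,0,0],"offset":[0,0,0],"gripper":1},{"rot":[0,0,0],"offset":[0,0,0],"gripper":1},{"rot":[0,0,0],"offset":[0,0,0],"gripper":1}])

```text
time_s: 14.35
position: [0.6078, -0.047, 0.1487]
tcp_rot: [[0.969, 0.246, 0.001], [0.246, -0.969, -0.002], [-0.0, 0.002, -1.0]]
force: [-0.5, -0.6, 13.7]
opening: 0.004
```

Request:
arm_command(targets=[{"rot":[0,0,0],"offset":[0,0,0],"gripper":1},{"rot":[0,0,0],"offset":[0,0,0],"gripper":1},{"rot":[0,0,0],"offset":[0,0,0],"gripper":1},{"rot":[0,0,0],"offset":[0,0,0],"gripper":1},{"rot":[0,0,0],"offset":[0,0,0],"gripper":1},{"rot":[0,0,0],"offset":[0,0,0],"gripper":1},{"rot":[0,0,0],"offset":[0,0,0],"gripper":1},{"rot":[0,0,0],"offset":[0,0,0],"gripper":1}])

```text
time_s: 15.15
position: [0.6078, -0.0469, 0.1488]
tcp_rot: [[0.969, 0.246, 0.001], [0.246, -0.969, -0.002], [0.0, 0.002, -1.0]]
force: [-1.2, -0.3, 12.8]
opening: 0.003
```

```bash
python3 - <<'E'
from h import *
c=cap('side');a=cv2.imread('pics/s6.png')
# expected mould positions: lip frame -> world at tip .42
th=.42;X=np.array([.968,.25,0]);Y=np.array([-.25,.968,0]);Z=np.array([0,0,1.])
H=np.array([.611,-.058,0])+.178*Y+.11*Z
def w(x,y,z):  # lip frame point
    dy,dz=y-.163,z+.036
    return H+x*X+(dy*np.cos(th)-dz*np.sin(th))*Y+(dz*np.cos(th)+dy*np.sin(th))*Z
f=c['frame'][:,:,::-1].copy()
for x in(-.061,0,.061):
    for y in(.041,):
        for z in(-.03,.006):
            pts=np.int32([proj(c,w(x+.024*np.cos(t),y+.024*np.sin(t),z)) for t in np.linspace(0,6.28,30)])
            cv2.polylines(f,[pts],True,(0,0,255),1)
cv2.imwrite('pics/s7.png',cv2.resize(f[190:330,220:380],None,fx=4,fy=4,interpolation=cv2.INTER_CUBIC)); print(w(0,0,0))
E
```

```text
[ 0.60737822 -0.04397646  0.07640625]
```

View pics/s7.png

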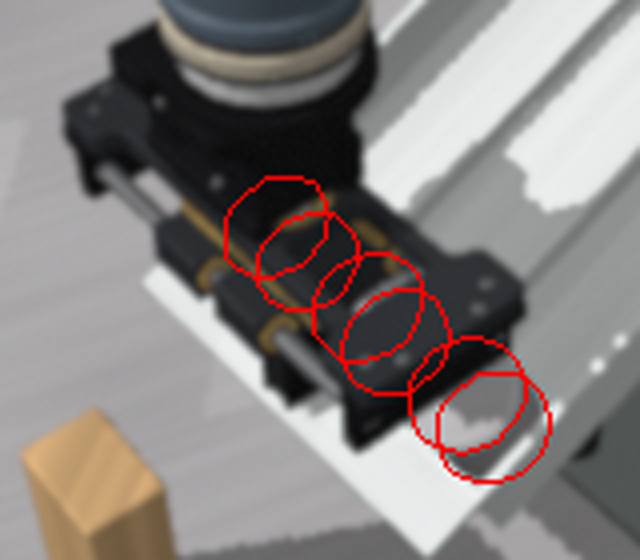

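The right mould matches its predicted seat at the lip end, and a mould rim shows through the gripper window at (390,290), where the middle one should be. The push has held at about 13 N for over 2 s. Now I ease up slowly.

Request:
arm_command(targets=[{"rot":[0,0,0],"offset":[0,0,-0.1],"gripper":1},{"rot":[0,0,0],"offset":[0,0.02,-0.25],"gripper":1},{"rot":[0,0,0],"offset":[0,0.06,-0.5],"gripper":1},{"rot":[0,0,0],"offset":[0,0.1,-0.75],"gripper":1},{"rot":[0,0,0],"offset":[0,0.13,-1.0],"gripper":1},{"rot":[0,0,0],"offset":[0,0.16,-1.25],"gripper":1},{"rot":[0,0,0],"offset":[0,0.18,-1.5],"gripper":1},{"rot":[0,0,0],"offset":[0,0.2,-1.75],"gripper":1}])

```text
time_s: 16.0
position: [0.6083, -0.0489, 0.1648]
tcp_rot: [[0.969, 0.246, 0.0], [0.246, -0.969, -0.002], [-0.0, 0.002, -1.0]]
force: [1.0, -5.1, 3.9]
opening: 0.004
```

Request:
arm_command(targets=[{"rot":[0,0,0],"offset":[0,0.02,-0.25],"gripper":1},{"rot":[0,0,0],"offset":[0,0.02,-0.5],"gripper":1},{"rot":[0,0,0],"offset":[0,0.02,-0.75],"gripper":1},{"rot":[0,0,0],"offset":[0,0.02,-1.0],"gripper":1},{"rot":[0,0,0],"offset":[0,0.02,-1.25],"gripper":1},{"rot":[0,0,0],"offset":[0,0.02,-1.5],"gripper":1},{"rot":[0,0,0],"offset":[0,0,-1.75],"gripper":1},{"rot":[0,0,0],"offset":[0,0,-2.0],"gripper":1}])

```text
time_s: 16.8
position: [0.6082, -0.048, 0.1847]
tcp_rot: [[0.969, 0.245, -0.0], [0.245, -0.969, -0.0], [-0.0, 0.0, -1.0]]
force: [1.1, -4.3, 4.0]
opening: 0.001
```

Request:
arm_command(targets=[{"rot":[0,0,0],"offset":[0,-0.02,-0.25],"gripper":1},{"rot":[0,0,0],"offset":[0,-0.04,-0.5],"gripper":1},{"rot":[0,0,0],"offset":[0,-0.06,-0.75],"gripper":1},{"rot":[0,0,0],"offset":[0,-0.08,-1.0],"gripper":1},{"rot":[0,0,0],"offset":[0,-0.1,-1.25],"gripper":1},{"rot":[0,0,0],"offset":[0,-0.12,-1.5],"gripper":1},{"rot":[0,0,0],"offset":[0,-0.12,-1.5],"gripper":1}])

```text
time_s: 17.5
position: [0.6077, -0.0463, 0.1999]
tcp_rot: [[0.969, 0.245, -0.0], [0.245, -0.969, 0.0], [-0.0, -0.0, -1.0]]
force: [0.7, -3.6, 3.7]
opening: 0.009
```

Request:
arm_command(targets=[{"rot":[0,0,0],"offset":[0,0,-0.2],"gripper":1},{"rot":[0,0,0],"offset":[0,0,-0.4],"gripper":1},{"rot":[0,0,0],"offset":[0,0,-0.6],"gripper":1},{"rot":[0,0,0],"offset":[0,0,-0.8],"gripper":1},{"rot":[0,0,0],"offset":[0,0,-1.0],"gripper":1},{"rot":[0,0,0],"offset":[0,0,-1.1],"gripper":1},{"rot":[0,0,0],"offset":[0,0,-1.2],"gripper":1},{"rot":[0,0,0],"offset":[0,0,-1.2],"gripper":1}])

```text
time_s: 18.3
position: [0.6074, -0.0464, 0.2115]
tcp_rot: [[0.969, 0.245, -0.001], [0.245, -0.969, 0.0], [-0.001, -0.001, -1.0]]
force: [-0.7, 0.9, 1.4]
opening: 0.009
```

Request:
arm_command(targets=[{"rot":[0,0,0],"offset":[0,0,-0.1],"gripper":1},{"rot":[0,0,0],"offset":[0,0,-0.2],"gripper":1},{"rot":[0,0,0],"offset":[0,0,-0.3],"gripper":1},{"rot":[0,0,0],"offset":[0,0,-0.4],"gripper":1},{"rot":[0,0,0],"offset":[0,0,-0.6],"gripper":1},{"rot":[0,0,0],"offset":[0,0,-1.0],"gripper":1},{"rot":[0,0,0],"offset":[0,0,-2],"gripper":1},{"rot":[0,0,0],"offset":[0,0,-4],"gripper":1}])

```text
time_s: 19.1
position: [0.6072, -0.0466, 0.2511]
tcp_rot: [[0.969, 0.245, -0.003], [0.245, -0.969, 0.001], [-0.003, -0.001, -1.0]]
force: [0.0, -0.0, 0.3]
opening: 0.003
```

Request:
arm_command(targets=[{"rot":[0,0,0],"offset":[0,1,-4],"gripper":1},{"rot":[0,0,0],"offset":[0,5,-6],"gripper":1},{"rot":[0,0,0],"offset":[0,9,-8],"gripper":1},{"rot":[0,0,0],"offset":[0,13,-8],"gripper":1},{"rot":[0,0,0],"offset":[0,17,-8],"gripper":1},{"rot":[0,0,0],"offset":[0,21,-8],"gripper":1},{"rot":[0,0,0],"offset":[0,22,-8],"gripper":1},{"rot":[0,0,0],"offset":[0,22,-8],"gripper":1}])

```text
time_s: 19.9
position: [0.6617, -0.2618, 0.3317]
tcp_rot: [[0.97, 0.243, 0.0], [0.243, -0.97, -0.0], [0.0, 0.0, -1.0]]
force: [0.1, 0.9, 0.1]
opening: 0.007
```

```bash
python3 - <<'E'
from h import *
cap('side');c=cap('side');f=c['frame'][:,:,::-1].copy()
np.save('pics/last.npy',f)
th=0.;X=np.array([.968,.25,0]);Y=np.array([-.25,.968,0]);Z=np.array([0,0,1.])
H=np.array([.611,-.058,0])+.178*Y+.11*Z
w=lambda x,y,z:H+x*X+(y-.163)*Y+(z+.036)*Z
for x in(-.061,0,.061):
    pts=np.int32([proj(c,w(x+.024*np.cos(t),.041+.024*np.sin(t),.006))*1 for t in np.linspace(0,6.28,30)])
    cv2.polylines(f,[pts],True,(0,0,255),1)
cv2.imwrite('pics/s8.png',cv2.resize(f[140:380,220:500],None,fx=2.5,fy=2.5,interpolation=cv2.INTER_CUBIC))
s=bot.read_state();print(s['time_s'],s['position'],s['force'])
E
```

```text
20.0 [ 0.66148473 -0.25876181  0.33164712] [-0.28373455 -0.50528008  0.20361272]
```

View pics/s8.png

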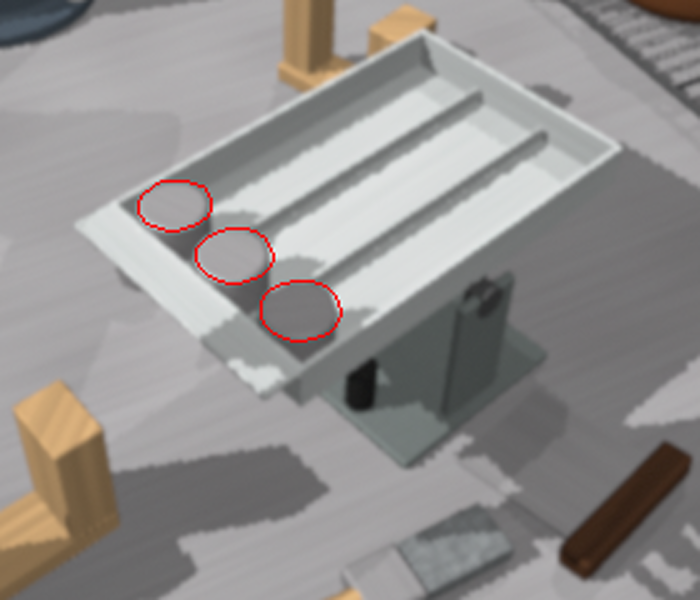

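The tray is back up with all three moulds on their predicted seats at the lip end, at crop (175,205), (235,255) and (300,310). The prop stands clear at (65,450). I check levelness by comparing the far corner with the first picture, then hand in if it matches.

```bash
python3 - <<'E'
from h import *
a=cv2.imread('pics/side0.png',0);b=cv2.cvtColor(np.load('pics/last.npy'),cv2.COLOR_BGR2GRAY)
ok=True
for n,(x,y) in(('far R corner',(450,185)),('far L corner',(378,143)),('brush',(370,355)),('scraper',(450,325))):
    t=a[y:y+30,x:x+40];r=cv2.matchTemplate(b[y-12:y+42,x-12:x+52],t,cv2.TM_CCOEFF_NORMED)
    _,m,_,l=cv2.minMaxLoc(r);d=np.subtract(l,12);print(n,d,round(m,2));ok&=bool(abs(d).max()<=1)
if ok: print('hand in',ticket.hand_in())
E
```

```text
far R corner [0 0] 0.77
far L corner [0 0] 0.54
brush [0 0] 0.99
scraper [-4  3] 0.96
```

The scraper window only held part of its length, so a match there can slide along it. I check its whole outline instead.

```bash
python3 - <<'E'
from h import *
a=cv2.imread('pics/side0.png');b=np.load('pics/last.npy')
t=a[308:378,435:505];r=cv2.matchTemplate(b[298:388,425:515],t,cv2.TM_CCOEFF_NORMED)
_,m,_,l=cv2.minMaxLoc(r);d=np.subtract(l,10);print(d,round(m,2))
if abs(d).max()<=1: print('hand in',ticket.hand_in())
E
```

```text
[ 0 -1] 0.88
the job is handed in; nothing more can be done
hand in None
```

The job is handed in, finished at about 20 s of the 51 s; the system reported no verdict.

**What I did:** I gripped the prop by its post and slid it flat about 13 cm out from under the tray, leaving it standing clear. I then pressed the lip down with shut fingers onto the stop and held it at about 12.3–13.9 N for over 2 s. The tray was eased back up at roughly 25 mm/s, and the arm was backed away.

**What the last checks showed:**
- **Moulds:** all three sit on their predicted seats at the lip end.
- **Tray:** the far corners match the first picture to the pixel. The match scores were modest (0.77 and 0.54), probably because of changed shadows.
- **Prop:** it stands upright and clear of the tray.
- **Brush:** it has not moved.
- **Scraper:** the first check disagreed, showing a shift of (-4, 3) pixels along its length because the window cut it off. The whole-outline check showed 0 to 1 pixel.
- **Spare mould:** I did not check it again after the moves; no arm path went near it.
- **While pressing:** the left mould was hidden behind the gripper and the middle one was only partly visible, so I confirmed those two only after the tray was back up.

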